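# Lay the standing soap bars down in their display tray

## Robot

A 6-joint arm with a two-finger parallel gripper is mounted at the origin on the work surface. World frame = base frame: x ahead of the robot, y to its left, z up, the work surface at z = 0. Lengths are in m, angles in rad, forces in N, time in s.
With the tool pointing down it reaches from about 0.35 to 0.975 m from the base axis. Payload 4.9 kg.
Tool frame: the origin (TCP) lies midway between the tips of the shut fingers; the grasp point (between the pads) lies 19 mm behind it; z points along the fingers, y is the direction in which the jaws open and shut (so a half turn about z gives the same grasp; the last joint's range is limited). The gripper opens to 85 mm and grips with 20 to 120 N. Pads are 22 mm wide; open, the fingers measure 114 mm over their backs; the gripper's body (76 mm by 85 mm) begins 54 mm behind the grasp point. The pads swing forward as they close: fully open they stand 13 mm farther back than shut.
Start: joints at [1.111, 0.053, 1.613, -0, 1.476, -0.119], TCP at [0.209, 0.589, 0.231] pointing down, gripper open.
Joint ranges: [-3.01, 3.01], [-1.01, 2.22], [0.06, 2.58], [-1.02, 4.17], [0.09, 2.62], [-3.14, 3.14]. Speed limits (rad/s): [2.57, 2.57, 3.14, 3.14, 3.14, 3.14].

## Interface

Orientations are given as a rotation vector (axis times angle).
In Python, from station import ctrl gives the robot as it stands.
- The arm moves only by the tool apply_moves, never from a script. Its argument "rows" is a list of rows, each a list of 6 numbers: the shift along the tool's x, y, z in cm, then the turn, a rotation vector about the tool's x, y, z in units of 5 degrees (1.0 is 5 degrees). In form: [[x, y, z, rx, ry, rz], ...]. A call has 1 to 20 rows; each row is the pose to reach, as a shift and turn from the pose measured when the call began, along the tool's axes at that moment; what a row does not reach only later rows make up. A row lasts 1/10 s, in which the tool goes at most 50 mm and 8.59 degrees, less where a joint would pass 70% of its speed; a pose out of reach is approached as far as the arm can. A call with a gripper value outside its range is refused whole. "grip" is the closure, from 0 (fully open) to 1 (shut), set as the call begins (left out, the last holds). The fingers move at their own pace and stop on an object; "squeeze" is the grip in N (left out, the last holds). Time passes only in rows, so rows that repeat a pose let the fingers close. It gives the time, the measured TCP pose, the force and the opening at its end, in the units of the state.
- ctrl.get_obs(): the state, without advancing time (a new reading comes with each control period).
- ctrl.get_image(name): name is "side" or "top"; returns a dict with "color" (384x512x3 uint8, blue, green, red), "mtx" (3x3 intrinsics, pixels), "D" ([k1, k2, p1, p2, k3] as OpenCV has them; the pictures are not rectified), "rvec" (rotation vector, rad) and "tvec" (3), from world to camera coordinates, as OpenCV has them. Camera axes: x right, y down, z forward; pixel columns grow to the right and rows downward; lengths in m; the calibration is good to about 2 mm. A picture is of the moment at which its call begins. There is no depth.
- ctrl.finish_job(): hands the job in, once; it reports no verdict.
The state is a dict: "t": time; "q": joint angles; "dq": joint speeds; "effort": joint torques, N m; "tool_pos": TCP position; "tool_rot": TCP orientation; "contact_force": force on the tool from outside, world axes, zero at the start; "wrist_torque": the same for the moment, N m; "opening": finger opening in m.
Only numpy, scipy, OpenCV 4.12 (cv2) and the standard library are available. Lean on these libraries where they do the work, as an engineer would, in place of code of your own. Each camera call takes 0.05 s, during which the arm holds its last target.

## Task

Two soap bars in the wooden display tray have been left standing on end. With the fingertips only, tip each one over towards the back of the tray so that it lies flat in its own lane, then push it along the lane until it is fully home against the back wall, in line with the bars already lying there. Do not grasp, lift or carry anything, and leave the two lying bars and everything else on the counter as they are.

Things in the scene. Friction and masses are not known exactly. Their poses are not given: they have to be found in the camera images.
- tray: Wooden display tray, fixed, 210 mm deep (x), 288 wide (y). Origin: centre of its underside on the table; x points to its back wall, away from the robot, z up. Floor 12 mm thick. Four lanes 62 mm wide run along x at y = -105, -35, 35, 105 mm between dividers 8 mm wide, tops 30 mm above the table. Front (x = -105 mm) open, no lip. Two lanes hold a lying bar, two a standing one.
- tray_back (a point): Middle of the back wall's inner face at the tray floor (95 mm behind the tray's origin, 12 mm above the table). The wall is 40 mm higher than this point. Standing bars start with their middle 167 mm in front of this face, so a tipped bar lies some 15 to 40 mm short of it. A lying bar slides along its lane under a push of less than 10 N.
- bar_a: Soap bar standing on end in a lane: amber-brown, plain paper band, 120 long x 56 wide x 45 mm thick, 0.2 to 0.45 kg, loose. Origin: centre of the end it stands on. z: along its length (up while standing); x: its thickness, at first to the tray's back within 3 degrees. Pushed near its top towards the back it tips over at about 20 degrees of lean; pushed low it slides.
- bar_a_center (a point): Middle of the soap bar bar_a, 60 mm from either end.
- bar_b: Soap bar standing on end in a lane: amber-brown, plain paper band, 120 long x 56 wide x 45 mm thick, 0.2 to 0.45 kg, loose. Origin: centre of the end it stands on. z: along its length (up while standing); x: its thickness, at first to the tray's back within 3 degrees. Pushed near its top towards the back it tips over at about 20 degrees of lean; pushed low it slides.
- bar_b_center (a point): Middle of the soap bar bar_b, 60 mm from either end.
- lying_a_center (a point): Centre of a soap bar of the same size and look that already lies flat in its lane, its end 1 mm from the back wall; its top is 57 mm above the table. Loose; to be left alone.
- lying_b_center (a point): Centre of a soap bar of the same size and look that already lies flat in its lane, its end 1 mm from the back wall; its top is 57 mm above the table. Loose; to be left alone.
- tablet: Low green soap tablet 75 x 50 x 28 mm high lying on the table in front of the tray. Loose bystander. Origin: centre of its underside.
- jar: Jar with a metal lid, 60 mm across, 75 mm high, on the table just right of the tray (robot's right). Loose bystander. Origin: centre of its underside.
- soap_end: Short dark brown soap offcut 50 x 40 x 90 mm high standing on the table (not in the tray) just left of the tray. Loose bystander, must stay as it is. Origin: centre of its underside.
- pump: Amber bottle 60 mm across, 170 mm high, on the left of the table. Loose bystander. Origin: centre of its underside.
- bowl: White bowl 120 mm across, 50 mm high, on the right of the table. Loose bystander. Origin: centre of its underside.
- brush: Wooden brush lying on the left of the table. Loose bystander.
- carton: Cardboard carton 70 x 100 x 60 mm high on the right of the table. Loose bystander. Origin: centre of its underside.
Not all that is in view belongs to the job. What is shaped like the bar_a but blue or red is not meant.

How it is judged:
On the way, in this order (a step that is already met when the one before it is completed fails the run):
1. both standing bars have been tipped over and lie flat in lanes of the tray (angle between the z axis of each of bar_a, bar_b and the x axis of tray, either way round below 0.08 rad and z of bar_a_center in the frame of tray between 0.03 and 0.0385 m and z of bar_b_center in the frame of tray between 0.03 and 0.0385 m), for 0.2 s.
2. both bars are pushed home against the back wall (x of bar_a_center in the frame of tray between 0.029 and 0.04 m and x of bar_b_center in the frame of tray between 0.029 and 0.04 m), for 0.2 s.
At the end, for the whole second after the job is handed in: Both bars that stood lie flat on the tray floor along their lanes (within about 4.5 degrees, on the 56 mm wide face), the far end of each within 6 mm of the back wall, at rest (all of step 1 and all of step 2 and linear speed of each of bar_a, bar_b below 0.01 m/s); the robot touches nothing.
It fails at once if a standing bar is lifted or carried instead of being tipped and pushed (height (world z) of bar_a_center above 0.092 m or (angle between bar_a's own z axis and vertical above 1.35 rad and height (world z) of bar_a_center above 0.068 m)).
It fails at once if a standing bar is lifted or carried instead of being tipped and pushed (height (world z) of bar_b_center above 0.092 m or (angle between bar_b's own z axis and vertical above 1.35 rad and height (world z) of bar_b_center above 0.068 m)).
It fails at once if one of the bars already lying is shifted by more than 12 mm (distance of any of lying_a_center, lying_b_center from where it was at the start of the episode above 0.012 m).
It fails at once if another thing on the table is shifted by more than 25 mm or knocked over (distance of any of tablet, jar, soap_end, pump, bowl, brush, carton from where it was at the start of the episode above 0.025 m or angle between any of tablet, jar, soap_end, pump, bowl, carton's own z axis and vertical above 0.5 rad).
It also fails if it takes over 58 s, if anything falls off the work surface, if the arm or the gripper's body presses on something with over 40 N, if the wrist force passes 120 N, or if a joint passes its speed limit or range.

## Working session

There is one attempt and no reset: what is moved stays moved. The work goes in short steps, Python scripts to look and compute and a tool call to move; the robot and the scene stay as the last step left them, time stands still between calls to the robot, and variables do not carry over. Pictures are saved under pics/ and viewed, and the job is handed in when it is done.

Besides the shell and the picture viewer there is one more tool, called after "Emit:" by a JSON object that holds its "api" and its "payload". apply_moves: Moves the arm, as the interface text tells. Its arguments: {"type":"object","properties":{"rows":{"type":"array","items":{"type":"array","items":{"type":"number"}}},"grip":{"type":"number"},"squeeze":{"type":"number"}},"required":["rows"]}

```bash
mkdir -p pics; ls; python3 - <<'E'
from station import ctrl
import cv2
o=ctrl.get_obs();print(o)
for n in("side","top"):
    im=ctrl.get_image(n);cv2.imwrite(f"pics/{n}0.png",im["color"]);print(n,im["mtx"],im["D"],im["rvec"],im["tvec"])
E
```

```text
pics
{'t': 0.0, 'q': array([ 1.11100784e+00,  5.33607098e-02,  1.61432529e+00, -8.34739680e-06,
        1.47598201e+00, -1.18976780e-01]), 'dq': array([ 3.61973292e-04, -1.00996085e-03,  3.72400689e-04,  1.48248365e-03,
        1.30436620e-03,  9.58510938e-05]), 'effort': array([ 2.25492186e-04, -3.93674970e+01, -3.70177352e+01, -4.55148972e-05,
        7.00152726e-03, -3.82983671e-05]), 'tool_pos': array([0.20861339, 0.58848624, 0.23004194]), 'tool_rot': array([-0.53265805, -3.09551278,  0.00312756]), 'contact_force': array([-0.15142675,  0.6763071 ,  0.08432267]), 'wrist_torque': array([-0.01330913,  0.0500358 ,  0.02278791]), 'opening': 0.08567066917104084}
side [[415.8135327    0.         255.67802835]
 [  0.         415.8135327  190.00753553]
 [  0.           0.           1.        ]] [-0.11437197  0.          0.          0.          0.        ] [ 2.21030975 -0.15617191  0.10179688] [-0.48014918  0.10309886  1.17125424]
top [[377.18654856   0.         251.88164251]
 [  0.         377.18654856 192.66207289]
 [  0.           0.           1.        ]] [-0.08127126  0.          0.          0.          0.        ] [ 2.2242685  -2.159775    0.08923719] [-0.02314959  0.51943838  1.08429219]
```

View pics/side0.png

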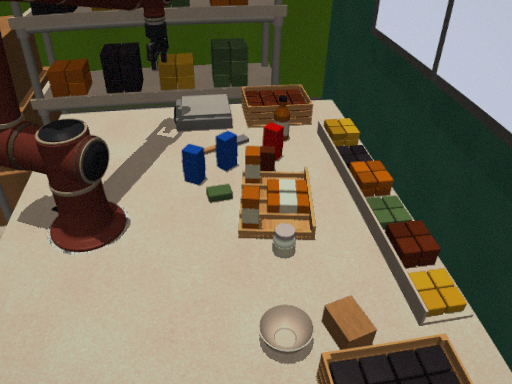

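View pics/top0.png

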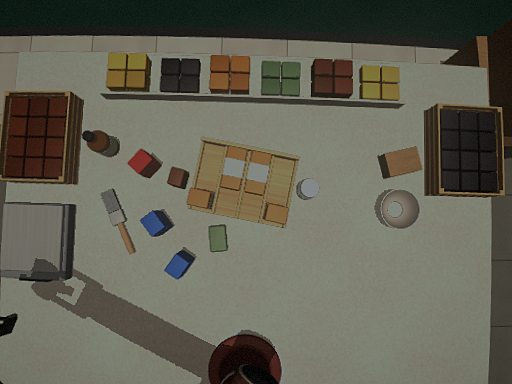

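Candidates in the top view: amber bars standing at (200,198) and (276,213) in the outer lanes of the tray. Blue look-alikes are at (154,222) and (178,264), red at (142,162), and the dark offcut at (178,177). I choose the two amber ones and check them in a crop.

```bash
python3 - <<'E'
import cv2
im=cv2.imread("pics/top0.png")[125:240,165:325]
cv2.imwrite("pics/topc.png",cv2.resize(im,None,fx=5,fy=5,interpolation=cv2.INTER_CUBIC))
im=cv2.imread("pics/side0.png")[135:260,190:330]
cv2.imwrite("pics/sidec.png",cv2.resize(im,None,fx=4.5,fy=4.5,interpolation=cv2.INTER_CUBIC))
E
```

```text
(no output)
```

View pics/topc.png

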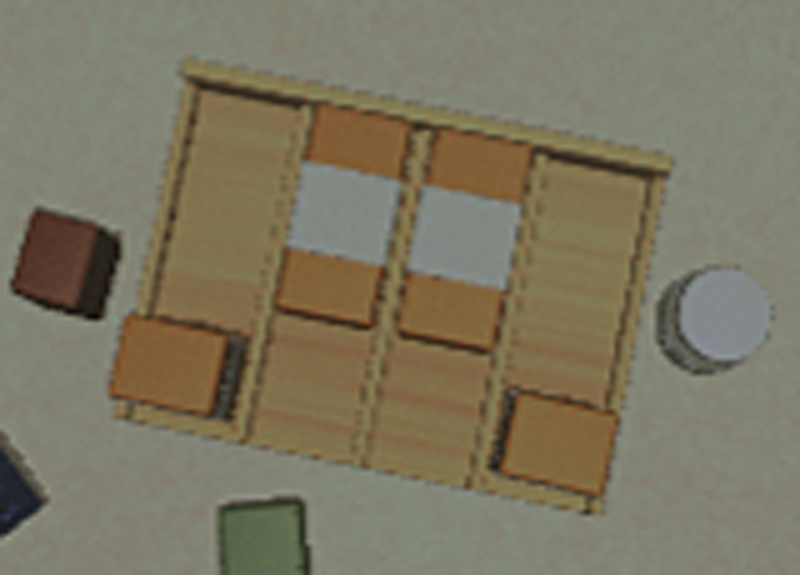

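View pics/sidec.png

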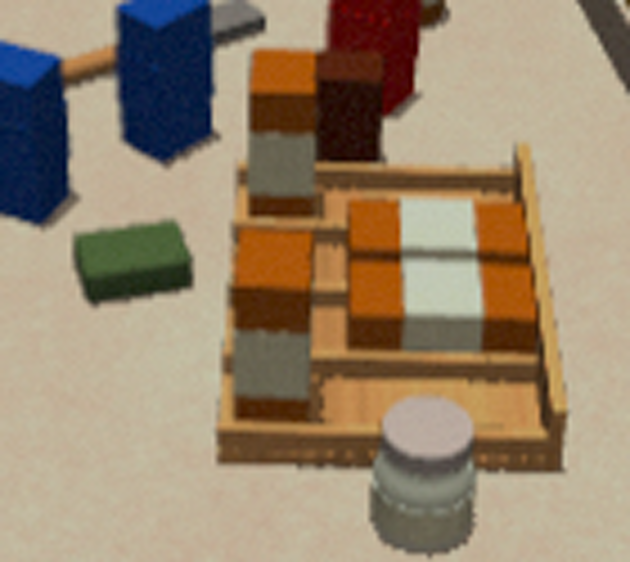

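```bash
cat > h.py <<'E'
import numpy as np,cv2
from scipy.optimize import least_squares
from station import ctrl
def cam(n,pic=None):
    im=ctrl.get_image(n)
    if pic: cv2.imwrite(pic,im["color"])
    return im
def proj(im,P): return cv2.projectPoints(np.array(P,float),im["rvec"],im["tvec"],im["mtx"],im["D"])[0][:,0]
def onplane(im,uv,z):
    n=cv2.undistortPoints(np.array(uv,float).reshape(-1,1,2),im["mtx"],im["D"])[:,0]
    R=cv2.Rodrigues(im["rvec"])[0];t=np.ravel(im["tvec"]);c=-R.T@t
    d=np.c_[n,np.ones(len(n))]@R
    return c+d*((z-c[2])/d[:,2])[:,None]
def T2W(p,P):
    P=np.array(P,float);c,s=np.cos(p[2]),np.sin(p[2])
    return np.c_[p[0]+c*P[:,0]-s*P[:,1],p[1]+s*P[:,0]+c*P[:,1],P[:,2]]
def W2T(p,P):
    P=np.array(P,float);c,s=np.cos(p[2]),np.sin(p[2]);x=P[:,0]-p[0];y=P[:,1]-p[1]
    return np.c_[c*x+s*y,-s*x+c*y,P[:,2]]
E
python3 - <<'E'
from h import *
im=cam("top")
crop=np.array([(187,62),(672,160),(122,408),(245,434),(362,462),(475,484),(596,508)])/5.+[165,125]
P=[(.105,.144,.052),(.105,-.144,.052),(-.105,.140,.03),(-.105,.07,.03),(-.105,0,.03),(-.105,-.07,.03),(-.105,-.14,.03)]
f=lambda p:(proj(im,T2W(p,P))-crop).ravel()
r=least_squares(f,[.6,0,-.2]);print(r.x,np.round(f(r.x).reshape(-1,2),2))
p=r.x
A=np.array([(130,313),(230,333),(215,415),(110,397)])/5.+[165,125]
B=np.array([(520,390),(618,410),(603,495),(502,473)])/5.+[165,125]
for q in(A,B):
    w=W2T(p,onplane(im,q,.132));print(np.round(w,4),w.mean(0))
for n,z in(((320,535),0.028),((725,313),.075),((70,262),.09)):pass
q=np.array([(725,313)])/5.+[165,125];print("jar",W2T(p,onplane(im,q,.075)))
q=np.array([(70,258)])/5.+[165,125];print("end",W2T(p,onplane(im,q,.09)))
side=cam("side")
# overlay
for nme,I in(("top",im),("side",side)):
    g=cv2.resize(I["color"],None,fx=1,fy=1)
    big=cv2.resize(g,None,fx=4,fy=4,interpolation=cv2.INTER_CUBIC)
    Q=[(x,y,z) for x,z in((-.105,.03),(.095,.03)) for y in(-.14,-.07,0,.07,.14)]+[(.105,s*.144,.052) for s in(1,-1)]+[(.105,s*.144,0) for s in(1,-1)]+[(-.105,s*.144,0) for s in(1,-1)]
    u=proj(I,T2W(p,Q))*4+1.5
    for a in u: cv2.circle(big,tuple(int(v) for v in a),3,(255,0,255),-1)
    c=big[500:960,660:1300] if nme=="top" else big[540:1040,760:1320]
    cv2.imwrite(f"pics/ov_{nme}.png",c)
E
```

```text
[ 0.54951127  0.01572455 -0.17238889] [[-0.17 -1.97]
 [ 1.32 -1.48]
 [-0.2   1.15]
 [-1.06  0.84]
 [-0.65  0.13]
 [ 0.58  0.61]
 [ 0.19  0.66]]
[[-0.0522  0.1307  0.132 ]
 [-0.0519  0.0771  0.132 ]
 [-0.0955  0.0758  0.132 ]
 [-0.0974  0.1316  0.132 ]] [-0.0742302   0.10380237  0.132     ]
[[-0.0507 -0.0777  0.132 ]
 [-0.0507 -0.1301  0.132 ]
 [-0.0958 -0.131   0.132 ]
 [-0.0951 -0.077   0.132 ]] [-0.07306682 -0.10397     0.132     ]
jar [[ 0.01723168 -0.18409005  0.075     ]]
end [[-0.02708106  0.17616928  0.09      ]]
```

View pics/ov_top.png

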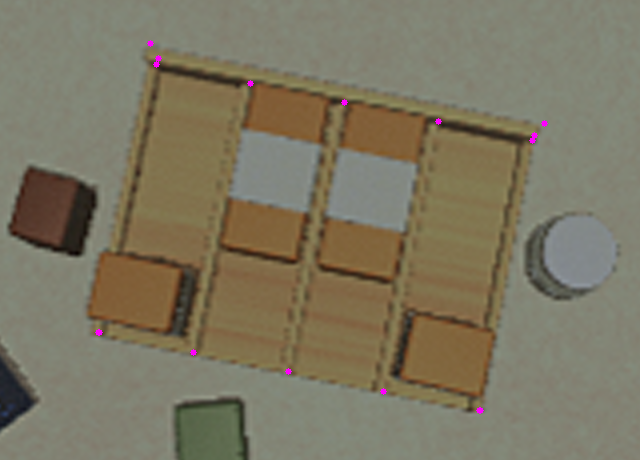

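View pics/ov_side.png

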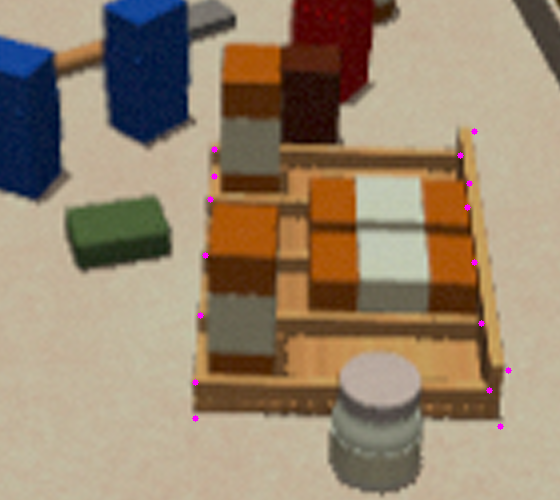

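```bash
cat >> h.py <<'E'
E
python3 - <<'E'
from h import *
im=cam("top");o=[165,125]
cr=lambda L:np.array(L)/5.+o
uv=cr([(130,313),(230,333),(215,415),(110,397),(520,390),(618,410),(603,495),(502,473),(277,305),(375,325),(400,332),(492,350)])
h=.0225;P=[(-.072+a,y+b,.132) for y in(.105,-.105) for a,b in((h,.028),(h,-.028),(-h,-.028),(-h,.028))]+[(-.026,.063,.057),(-.026,.007,.057),(-.026,-.007,.057),(-.026,-.063,.057)]
f=lambda p:(proj(im,T2W(p,P))-uv).ravel()
r=least_squares(f,[.55,0,-.17],loss='soft_l1');p=r.x;print(p,np.round(f(p).reshape(-1,2),2))
np.save("p.npy",p)
for n,L,z in(("wallback",[(187,62),(672,160)],.052),("divfront",[(122,408),(245,434),(362,462),(475,484),(596,508)],.03)):
    print(n,np.round(W2T(p,onplane(im,cr(L),z)),4))
for n,u,z in(("blue1",(154,222),.12),("blue2",(178,264),.12),("tablet",(218,238),.028),("jar",(310,187.6),.075),("end",(177.5,176.5),.09)):
    print(n,np.round(W2T(p,onplane(im,[u],z)),3))
ob=ctrl.get_obs();R=cv2.Rodrigues(ob["tool_rot"])[0]
c,s=np.cos(p[2]),np.sin(p[2])
Rt=np.array([[-c,-s,0],[-s,c,0],[0,0,-1]])
print(Rt,R)
print("turn units",cv2.Rodrigues(R.T@Rt)[0].ravel()/np.radians(5))
for t in((-.12,.105,.21),(-.12,.105,.12)):
    w=T2W(p,[t])[0];print(t,w,R.T@(w-ob["tool_pos"])*100)
E
```

```text
[ 0.54791759  0.01598115 -0.16753587] [[-0.74 -0.31]
 [ 0.15 -0.13]
 [-0.33  0.32]
 [-0.28 -0.29]
 [-0.17 -0.02]
 [ 1.19  0.16]
 [ 0.94  0.06]
 [ 0.12  0.28]
 [-0.2   0.2 ]
 [-0.33  0.08]
 [-0.46 -0.34]
 [ 0.62 -0.06]]
wallback [[ 0.1018  0.1418  0.052 ]
 [ 0.101  -0.1416  0.052 ]]
divfront [[-0.0994  0.1406  0.03  ]
 [-0.1001  0.068   0.03  ]
 [-0.1026 -0.0012  0.03  ]
 [-0.1023 -0.0675  0.03  ]
 [-0.1023 -0.1386  0.03  ]]
blue1 [[-0.158  0.21   0.12 ]]
blue2 [[-0.253  0.125  0.12 ]]
tablet [[-0.172  0.042  0.028]]
jar [[ 0.018 -0.184  0.075]]
end [[-0.025  0.18   0.09 ]]
[[-0.98599866  0.16675322  0.        ]
 [ 0.16675322  0.98599866  0.        ]
 [ 0.          0.         -1.        ]] [[-9.42473508e-01  3.34280549e-01 -4.49055882e-04]
 [ 3.34280825e-01  9.42473117e-01 -8.68613442e-04]
 [ 1.32862518e-04 -9.68755928e-04 -9.99999522e-01]]
turn units [-0.0109414  -0.00248063 -1.98594178]
(-0.12, 0.105, 0.21) [0.44710684 0.1395214  0.21      ] [-37.47968711 -34.37343012   2.09839443]
(-0.12, 0.105, 0.12) [0.44710684 0.1395214  0.12      ] [-37.48088288 -34.36471132  11.09839013]
```

Emit:
{"api": "apply_moves", "payload": {"rows": [[-4,-3.5,0,0,0,-0.3],[-8,-7,0,0,0,-0.6],[-12,-10.5,0,0,0,-0.9],[-15,-14,0,0,0,-1.2],[-19,-17.5,0,0,0,-1.5],[-22.5,-21,0,0,0,-2],[-26,-24,0.5,0,0,-2],[-30,-27.5,1,0,0,-2],[-33.5,-31,1.5,0,0,-2],[-36,-33,2,0,0,-2],[-37.5,-34.4,2,0,0,-2],[-37.5,-34.4,2,0,0,-2],[-37.5,-34.4,2,0,0,-2],[-37.5,-34.4,2,0,0,-2]], "grip": 1}}

```text
t: 1.65
tool_pos: [0.4468, 0.1401, 0.2111]
tool_rot: [-0.259, -3.131, 0.001]
contact_force: [-0.5, 1.1, -0.3]
opening: -0.0001
```

```bash
cat > st.py <<'E'
from h import *
import sys
p=np.load("p.npy")
ob=ctrl.get_obs()
R=cv2.Rodrigues(ob["tool_rot"])[0];c,s=np.cos(p[2]),np.sin(p[2])
Rt=np.array([[-c,-s,0],[-s,c,0],[0,0,-1]])
print(ob["t"],"tray",np.round(W2T(p,[ob["tool_pos"]])[0]*100,2),"turn",np.round(cv2.Rodrigues(R.T@Rt)[0].ravel()/np.radians(5),3),"F",np.round(ob["contact_force"],1),"op",ob["opening"])
if len(sys.argv)>1:
    n=sys.argv[1]
    for k,(a,b) in {"side":(slice(135,260),slice(190,330)),"top":(slice(125,240),slice(165,325))}.items():
        im=cam(k); cv2.imwrite(f"pics/{n}_{k}.png",cv2.resize(im["color"][a,b],None,fx=4,fy=4,interpolation=cv2.INTER_CUBIC))
E
python3 st.py m1
```

```text
1.65 tray [-12.04  10.55  21.11] turn [-0.006 -0.004  0.028] F [-0.5  1.1 -0.3] op -7.648024598171441e-05
```

View pics/m1_side.png

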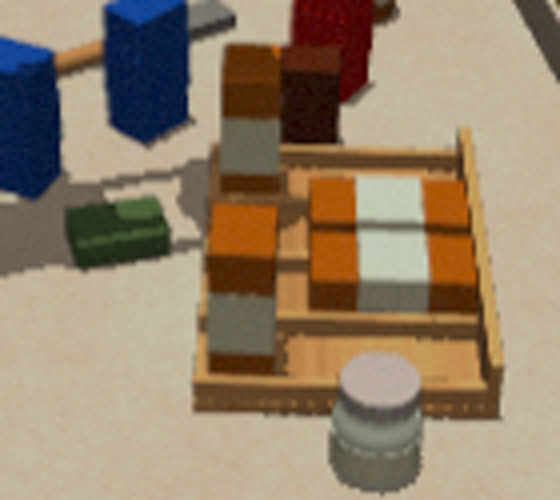

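View pics/m1_top.png

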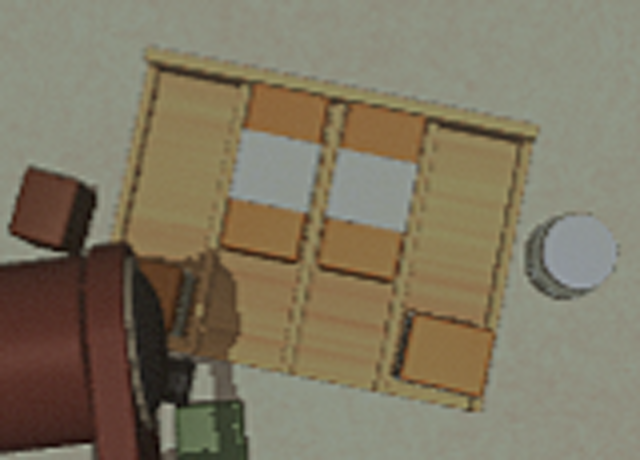

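Emit:
{"api": "apply_moves", "payload": {"rows": [[0,0,4,0,0,0],[0,0,8,0,0,0],[0,-0.05,9.6,0,0,0],[0,-0.05,9.6,0,0,0],[0,-0.05,9.6,0,0,0],[-0.5,-0.05,9.6,0,0,0],[-1,-0.05,9.6,0,0,0],[-1.5,-0.05,9.6,0,0,0],[-2,-0.05,9.6,0,0,0],[-2.5,-0.05,9.6,0,0,0],[-3,-0.05,9.6,0,0,0],[-3,-0.05,9.6,0,0,0]]}}

```text
t: 2.95
tool_pos: [0.4769, 0.1346, 0.1151]
tool_rot: [-0.259, -3.131, 0.001]
contact_force: [-0.0, -0.0, -0.9]
opening: -0.0001
```

```bash
python3 st.py m2
```

```text
2.95 tray [-8.98 10.51 11.51] turn [-0.009  0.     0.032] F [-0.  -0.  -0.9] op -0.00013307993193485918
```

View pics/m2_side.png

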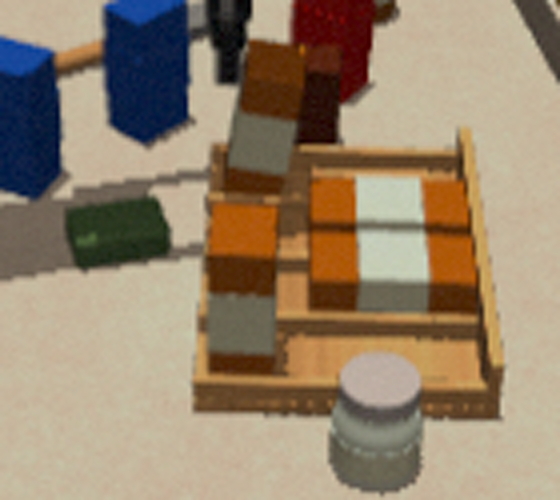

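The left bar is leaning about 10°: its top is at (275,60) and its base has not slid. I'll push on past the tipping point.

Emit:
{"api": "apply_moves", "payload": {"rows": [[-0.5,0,0,0,0,0],[-1,0,0,0,0,0],[-1.5,0,0,0,0,0],[-2,0,0,0,0,0],[-2.5,0,0,0,0,0],[-3,0,0,0,0,0],[-3,0,0,0,0,0],[-3,0,0,0,0,0],[-3,0,0,0,0,0],[-3,0,0,0,0,0]]}}

```text
t: 4.05
tool_pos: [0.5056, 0.1298, 0.1148]
tool_rot: [-0.258, -3.13, 0.001]
contact_force: [0.0, -1.2, -0.2]
opening: -0.0002
```

```bash
python3 st.py m3
```

```text
4.05 tray [-6.07 10.52 11.48] turn [-0.01  -0.01   0.035] F [ 0.  -1.2 -0.2] op -0.0001812655312803571
```

View pics/m3_side.png

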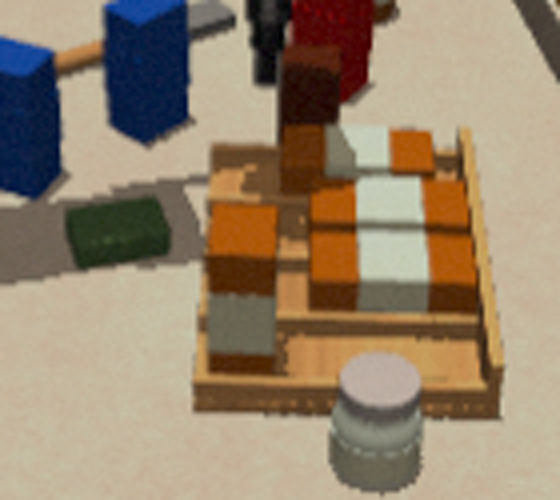

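The left bar lies flat in its lane, its near end at about (300,160), short of the wall. Next is the right bar.

Emit:
{"api": "apply_moves", "payload": {"rows": [[1,0,-4,0,0,0],[3,0,-7,0,0,0],[5,-3,-8,0,0,0],[6,-7,-8,0,0,0],[6,-11.5,-8,0,0,0],[6,-16,-8,0,0,0],[6,-20,-8,0,0,0],[6,-21,-8,0,0,0],[6,-21,-8,0,0,0],[6,-21,-4,0,0,0],[6,-21,0,0,0,0],[6,-21,0,0,0,0],[6,-21,0,0,0,0]]}}

```text
t: 5.45
tool_pos: [0.412, -0.0664, 0.1151]
tool_rot: [-0.255, -3.129, 0.0]
contact_force: [1.0, -0.1, 0.8]
opening: 0.0002
```

```bash
python3 st.py m4
```

```text
5.45 tray [-12.03 -10.39  11.51] turn [-0.003 -0.027  0.055] F [ 1.  -0.1  0.8] op 0.00017503907334627772
```

View pics/m4_side.png

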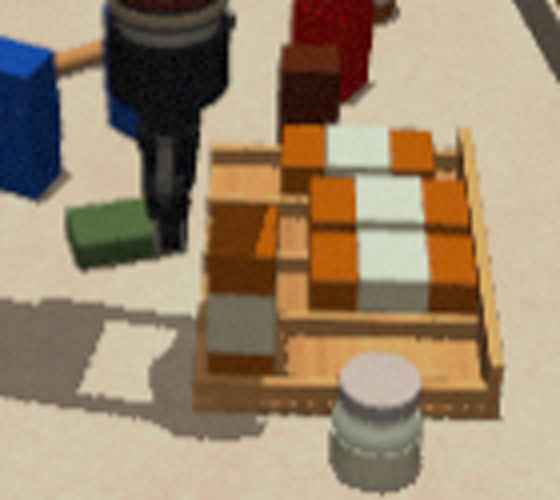

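View pics/m4_top.png

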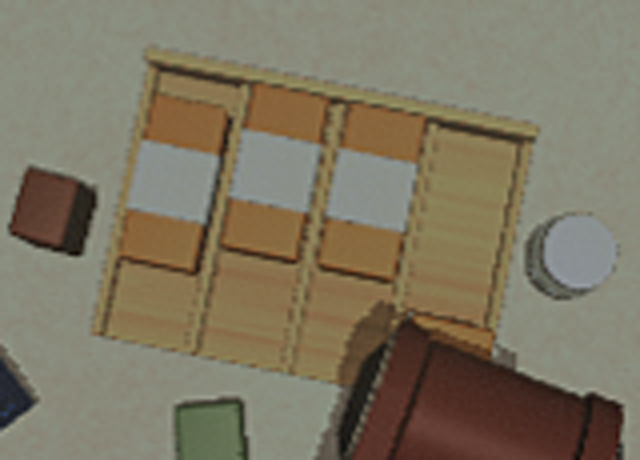

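The left bar lies straight in the top view, near end at about (160,262), roughly 25 mm short of the wall. The fingers now stand in front of the right bar.

Emit:
{"api": "apply_moves", "payload": {"rows": [[-0.5,-0.1,0,0,0,0],[-1,-0.1,0,0,0,0],[-1.5,-0.1,0,0,0,0],[-2,-0.1,0,0,0,0],[-2.5,-0.1,0,0,0,0],[-3,-0.1,0,0,0,0],[-3.5,-0.1,0,0,0,0],[-4,-0.1,0,0,0,0],[-4.5,-0.1,0,0,0,0],[-5,-0.1,0,0,0,0],[-5.5,-0.1,0,0,0,0],[-6,-0.1,0,0,0,0],[-6,-0.1,0,0,0,0],[-6,-0.1,0,0,0,0],[-6,-0.1,0,0,0,0],[-6,-0.1,0,0,0,0]]}}

```text
t: 7.15
tool_pos: [0.4726, -0.078, 0.1176]
tool_rot: [0.256, 3.129, -0.002]
contact_force: [0.8, -0.4, -0.7]
opening: 0.0001
```

```bash
python3 st.py m5
```

```text
7.15 tray [ -5.86 -10.53  11.76] turn [-0.015  0.032  0.05 ] F [ 0.8 -0.4 -0.7] op 8.872262112706709e-05
```

View pics/m5_side.png

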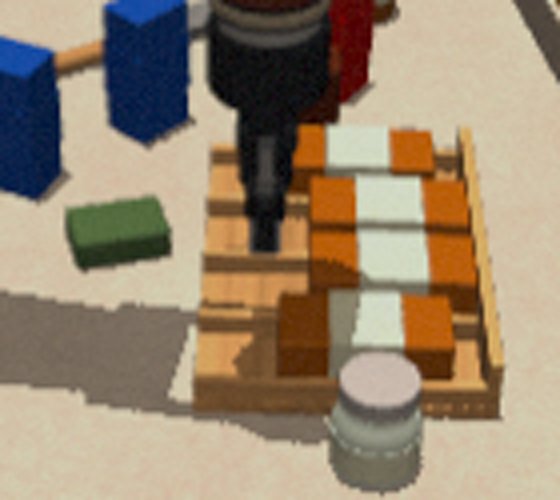

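Both bars lie flat; the right one's near end is at about (300,335), about 30 mm short of the wall. Now I'll push the right bar home: back off, lower behind its end, then push slowly.

Emit:
{"api": "apply_moves", "payload": {"rows": [[1.5,0,0,0,0,0],[3.2,0,0,0,0,0],[3.2,0,3,0,0,0],[3.2,0,6,0,0,0],[3.2,0,8.3,0,0,0],[3.2,0,8.3,0,0,0],[3.2,0,8.3,0,0,0],[2.8,0,8.3,0,0,0],[2.4,0,8.3,0,0,0],[2,0,8.3,0,0,0],[1.6,0,8.3,0,0,0],[1.2,0,8.3,0,0,0],[0.8,0,8.3,0,0,0],[0.4,0,8.3,0,0,0],[0,0,8.3,0,0,0],[-0.4,0,8.3,0,0,0],[-0.8,0,8.3,0,0,0],[-1.2,0,8.3,0,0,0],[-1.5,0,8.3,0,0,0],[-1.5,0,8.3,0,0,0]]}}

```text
t: 9.25
tool_pos: [0.4882, -0.0808, 0.0346]
tool_rot: [0.256, 3.128, -0.003]
contact_force: [-0.7, 0.5, 0.0]
opening: 0.0002
```

```bash
python3 st.py m6
```

```text
9.25 tray [ -4.27 -10.53   3.46] turn [-0.015  0.042  0.049] F [-0.7  0.5  0. ] op 0.00015227843892450492
```

View pics/m6_side.png

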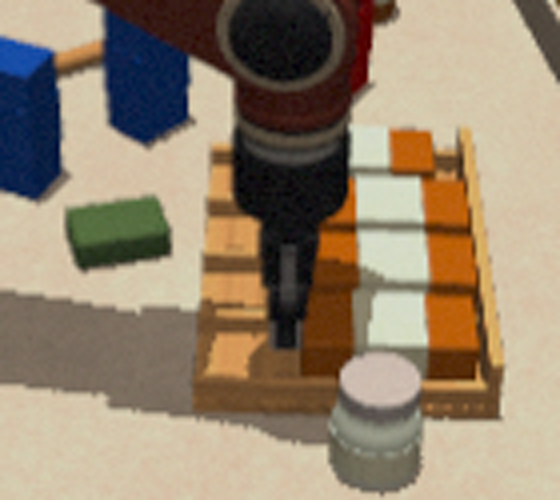

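View pics/m6_top.png

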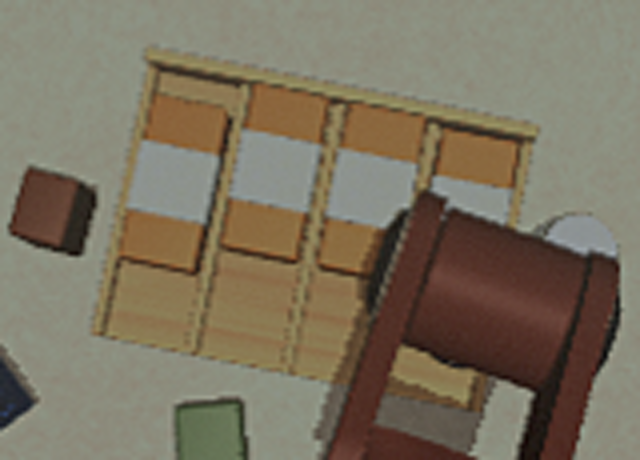

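The bar has slid, but a gap of about 6–8 mm to the wall remains. I'll go on in small steps.

Emit:
{"api": "apply_moves", "payload": {"rows": [[-0.2,0,0,0,0,0],[-0.4,0,0,0,0,0],[-0.5,0,0,0,0,0],[-0.5,0,0,0,0,0]]}}

```text
t: 9.75
tool_pos: [0.4933, -0.0816, 0.0349]
tool_rot: [0.256, 3.127, -0.003]
contact_force: [-1.7, -0.2, 0.4]
opening: 0.0002
```

Emit:
{"api": "apply_moves", "payload": {"rows": [[-0.15,0,0,0,0,0],[-0.15,0,0,0,0,0]]}}

```text
t: 9.95
tool_pos: [0.4941, -0.0817, 0.0348]
tool_rot: [0.256, 3.129, -0.002]
contact_force: [-5.5, 0.5, 3.2]
opening: 0.0001
```

```bash
python3 st.py m7
```

```text
9.95 tray [ -3.67 -10.53   3.48] turn [-0.014  0.025  0.05 ] F [-5.5  0.5  3.2] op 8.341233223909513e-05
```

View pics/m7_side.png

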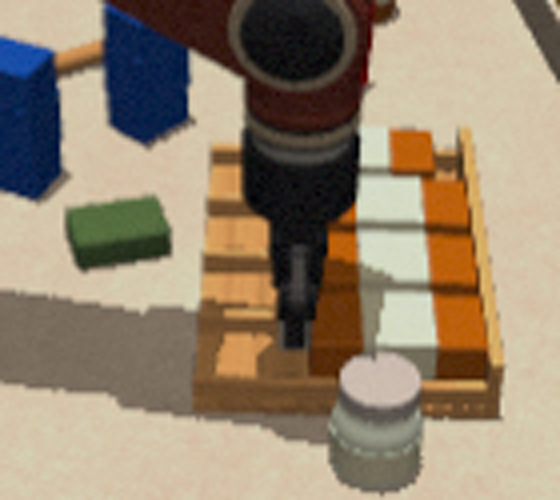

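View pics/m7_top.png

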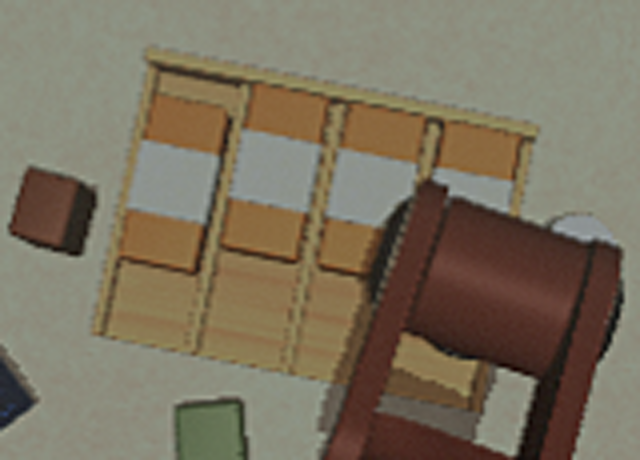

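Emit:
{"api": "apply_moves", "payload": {"rows": [[-0.15,0,0,0,0,0],[-0.25,0,0,0,0,0],[-0.25,0,0,0,0,0]]}}

```text
t: 10.35
tool_pos: [0.4941, -0.0816, 0.0345]
tool_rot: [-0.255, -3.126, 0.001]
contact_force: [-12.3, 1.9, 8.7]
opening: -0.0001
```

The bar stalled with the force rising to 15 N, so it is at the wall. Now back off and go to the left lane.

Emit:
{"api": "apply_moves", "payload": {"rows": [[1.5,0,0,0,0,0],[3.5,0,-1,0,0,0],[5.3,0,-5,0,0,0],[5.3,0,-8,0,0,0],[5.3,4,-8,0,0,0],[5.3,8.5,-8,0,0,0],[5.3,13,-8,0,0,0],[5.3,17.5,-8,0,0,0],[5.3,21,-8,0,0,0],[5.3,21,-8,0,0,0],[5.3,21,-8,0,0,0]]}}

```text
t: 11.45
tool_pos: [0.4768, 0.1349, 0.1148]
tool_rot: [-0.252, -3.128, 0.001]
contact_force: [-0.1, 0.1, -0.8]
opening: -0.0002
```

```bash
python3 st.py m8
```

```text
11.45 tray [-9.   10.53 11.48] turn [-0.011 -0.042  0.076] F [-0.1  0.1 -0.8] op -0.00018318474472463791
```

View pics/m8_top.png

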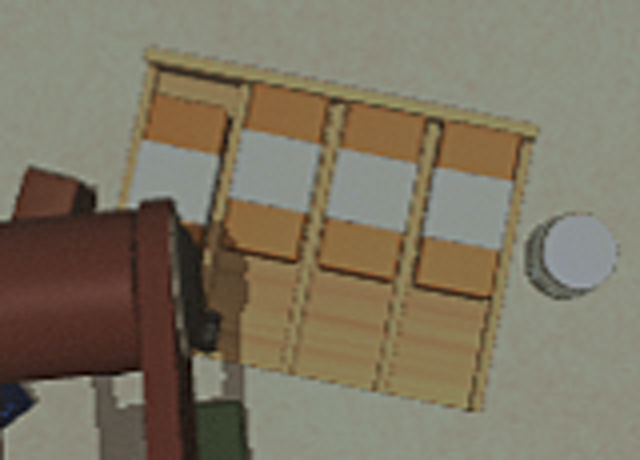

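The right bar is in line with the other two, with its near end at about (455,295). Now the left bar, with the tip at z ≈ 42 mm to keep the gripper body above the offcut.

Emit:
{"api": "apply_moves", "payload": {"rows": [[0,0,3,0,0,0],[0,0,6,0,0,0],[0,0,7.3,0,0,0],[0,0,7.3,0,0,0],[-0.4,0,7.3,0,0,0],[-0.8,0,7.3,0,0,0],[-1.2,0,7.3,0,0,0],[-1.6,0,7.3,0,0,0],[-2,0,7.3,0,0,0],[-2.4,0,7.3,0,0,0],[-2.8,0,7.3,0,0,0],[-3.2,0,7.3,0,0,0],[-3.6,0,7.3,0,0,0],[-4,0,7.3,0,0,0],[-4.4,0,7.3,0,0,0],[-4.8,0,7.3,0,0,0],[-5,0,7.3,0,0,0],[-5,0,7.3,0,0,0]]}}

```text
t: 13.35
tool_pos: [0.526, 0.1253, 0.0412]
tool_rot: [-0.256, -3.127, 0.001]
contact_force: [0.0, -0.2, -0.6]
opening: 0.0001
```

```bash
python3 st.py m9
```

```text
13.35 tray [-3.98 10.41  4.12] turn [-0.013 -0.041  0.045] F [ 0.  -0.2 -0.6] op 5.3376121909786884e-05
```

View pics/m9_side.png

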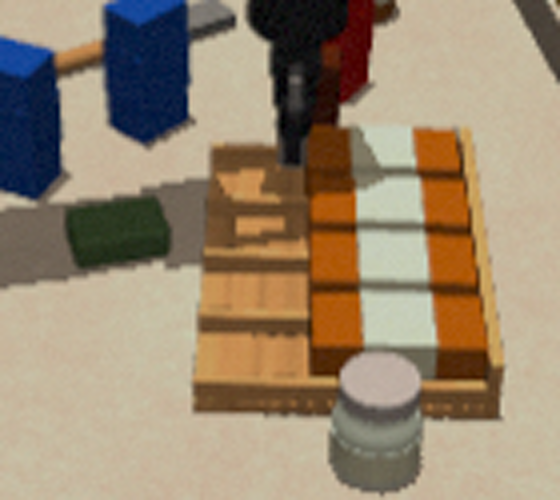

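View pics/m9_top.png

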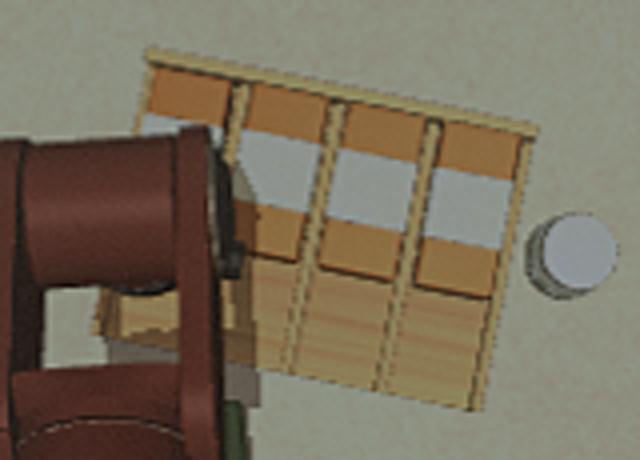

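The left bar is almost home. A last small push until it stalls.

Emit:
{"api": "apply_moves", "payload": {"rows": [[-0.2,0,0,0,0,0],[-0.35,0,0,0,0,0],[-0.35,0,0,0,0,0]]}}

```text
t: 13.75
tool_pos: [0.5291, 0.1249, 0.0413]
tool_rot: [-0.256, -3.127, 0.001]
contact_force: [-3.5, 0.6, 2.4]
opening: 0.0
```

Emit:
{"api": "apply_moves", "payload": {"rows": [[-0.15,0,0,0,0,0],[-0.2,0,0,0,0,0],[-0.2,0,0,0,0,0]]}}

```text
t: 14.05
tool_pos: [0.5291, 0.1249, 0.0413]
tool_rot: [-0.256, -3.121, 0.001]
contact_force: [-10.2, 0.6, 7.9]
opening: -0.0
```

It stalled at the wall with about 13 N. Now retreat and check.

Emit:
{"api": "apply_moves", "payload": {"rows": [[1.5,0,0,0,0,0],[4,0,0,0,0,0],[6.5,0,-2,0,0,0],[8,0,-6,0,0,0],[10,0,-10,0,0,0],[10,0,-14,0,0,0],[10,4,-17,0,0,0],[10,8,-17,0,0,0],[10,12,-17,0,0,0],[10,16,-17,0,0,0],[10,20,-17,0,0,0],[10,24,-17,0,0,0],[10,24,-17,0,0,0]]}}

```text
t: 15.35
tool_pos: [0.4719, 0.3818, 0.2117]
tool_rot: [-0.25, -3.123, -0.002]
contact_force: [-0.0, 0.4, 0.1]
opening: 0.0001
```

```bash
python3 st.py m10; python3 -c "
from h import *
cam('top','pics/end_full.png')"
```

```text
15.35 tray [-13.59  34.8   21.17] turn [ 0.005 -0.094  0.09 ] F [-0.   0.4  0.1] op 0.00013702226013411422
```

View pics/m10_side.png

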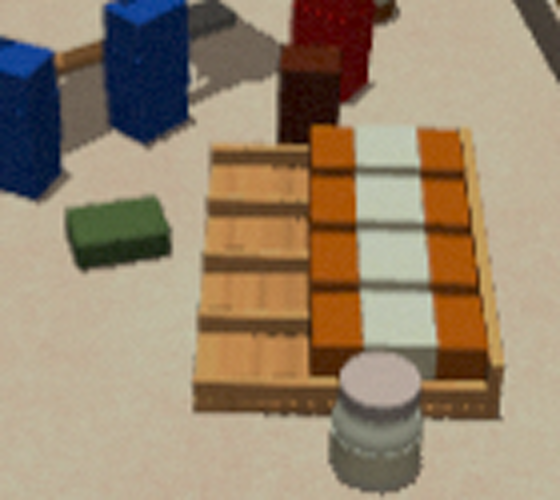

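View pics/end_full.png

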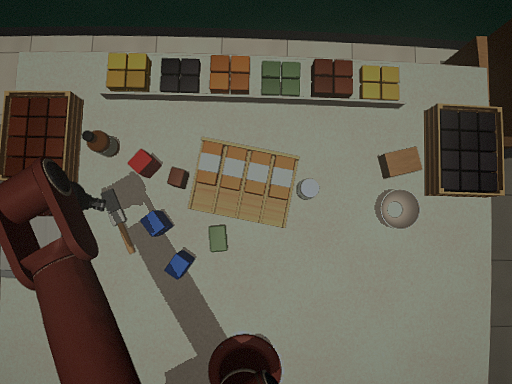

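View pics/m10_top.png

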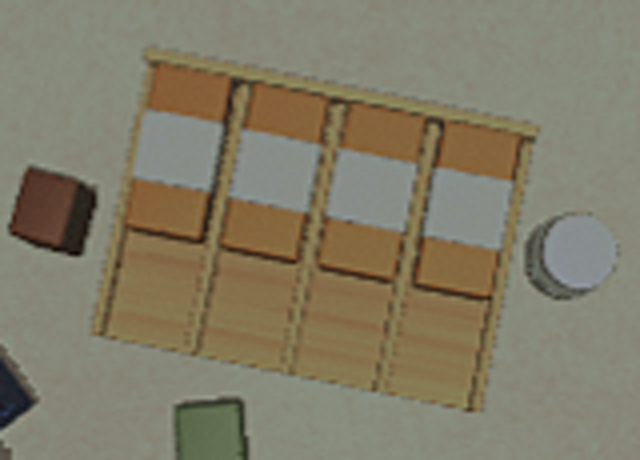

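All four bars are in line: in the 4x top crop the near ends run straight from (165,235) to (455,292). The bystanders are unmoved and the arm is clear.

```bash
python3 -c "
from station import ctrl
print(ctrl.finish_job(), ctrl.get_obs()['t'])"
```

```text
the job is handed in; nothing more can be done
the job is handed in; nothing more can be done
```

Both standing bars now lie flat in the outer lanes, pushed home against the back wall, and the job is handed in; no verdict was reported. I tipped each bar towards the back with the shut fingertips near its top. Only once both lay flat did I push them home, right bar first and then left, until each stalled (about 15 N on the right bar, 13 N on the left).

**Last checks:**
- **Bars:** both camera views show all four bars in one straight line against the wall, the pushed ones parallel to their lanes. I judged this by eye.
- **Bystanders and lying bars:** none looked moved compared with the first pictures. I did not measure their shift.
- **Arm:** it stood clear of everything at about 15.4 s, with roughly zero contact force.

**One disagreement:** the first tray fit, to its outer edges, left up to 2 px of error, with the tray appearing about 8 mm shorter than stated. I used a second fit to the bars (about 1 px) instead. The fingertips stalled within 2 mm of where that fit put the wall.

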